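# Find the rocking stock-box lid and press it home

## Robot

A 6-joint arm with a two-finger parallel gripper is mounted at the origin on the work surface. World frame = base frame: x ahead of the robot, y to its left, z up, the work surface at z = 0. Lengths are in m, angles in rad, forces in N, time in s.
With the tool pointing down it reaches from about 0.35 to 0.85 m from the base axis. Payload 8.1 kg.
Tool frame: the origin (TCP) lies midway between the tips of the shut fingers; the grasp point (between the pads) lies robot.grip_depth behind it (robot.grip_depth is the distance from the TCP to the grasp point, in m); z points along the fingers, y is the line along which they close (so a half turn about z gives the same grasp; the last joint's range is limited). The gripper opens to 93 mm and grips with 3 to 60 N. Pads are 15 mm wide; open, the fingers measure 128 mm over their backs; the gripper's body (75 mm by 188 mm) begins 65 mm behind the grasp point.
Start: joints at [-1.2, 0.13, 1.488, -0, 1.523, -0.085], TCP at [0.264, -0.539, 0.187] pointing down, gripper open.
Joint ranges: [-2.96, 2.96], [-0.89, 2.26], [0.02, 2.5], [-1.34, 4.48], [0, 2.73], [-2.66, 2.66]. Speed limits (rad/s): [2.39, 2.39, 2.79, 3.14, 3.14, 3.14].

## Interface

Orientations are given as a rotation vector (axis times angle).
In Python, from plant import robot gives the robot as it stands.
- The arm moves only by the tool carry_out, never from a script. Its argument "rows" is a list of rows, each a list of 6 numbers: the shift along the tool's x, y, z in m, then the turn, a rotation vector about the tool's x, y, z in degrees. A call has 1 to 12 rows; each row is the pose to reach, as a shift and turn from the pose commanded when the call began, along the tool's axes at that moment; what a row does not reach only later rows make up. A row lasts 1/8 s, in which the tool goes at most 62.5 mm and 10.7 degrees, less where a joint would pass 70% of its speed; a pose out of reach is approached as far as the arm can. A call with a gripper value outside its range is refused whole. "jaw" is the closure in counts, from 0 (fully open) to 255 (shut), set as the call begins (left out, the last holds). The fingers move at their own pace and stop on an object; "force" is the grip in N (left out, the last holds). Time passes only in rows, so rows that repeat a pose let the fingers close. It gives the time, the measured TCP pose, the force, the opening and the grip force at its end, in the units of the state.
- robot.read_state(): the state, without advancing time (a new reading comes with each control period).
- robot.read_camera(name): name is "side" or "top"; returns the picture (400x640x3 uint8, red, green, blue); there is no depth.
- robot.camera_model(name): a dict with "fx", "fy", "cx", "cy" (pixels), "R" (3x3) and "t" (3): a world point X has camera coordinates R X + t. Camera axes: x right, y down, z forward; pixel columns grow to the right and rows downward; lengths in m; the calibration is good to about 2 mm. A picture is of the moment at which its call begins. camera_model takes no time and is no camera call.
- robot.close_job(): hands the job in; it is judged then, once.
Trained networks look in the newest picture that a camera, given by its name, has taken for a name from the list of things; names that differ only in an ending like _2 or _b are one class to them, and where a whole thing is asked for, a point or a joint stands for the part that bears it (a point fixed in the world has none). Each returns a list of dicts, best first, with "conf" (0 to 1); they miss things now and then, are a little off and sometimes report something else, mostly with a low value. They report only what shows in the picture. A call takes as long as a camera call. They do not tell look-alikes from the thing itself.
- robot.outline_of(camera, target): "pixels" (400x640 bool, what is visible of it) and "pixel" ([column, row] in pixels, amid what is visible of it).
The state is a dict: "t": time; "q": joint angles; "dq": joint speeds; "joint_torque": joint torques, N m; "tool_pos": TCP position; "orientation": TCP orientation; "force": force on the tool from outside, world axes, zero at the start; "wrist_torque": the same for the moment, N m; "opening": finger opening in m; "gripper_force": force on a finger pad.
Only numpy, scipy, OpenCV 4.12 (cv2) and the standard library are available. Lean on these libraries where they do the work, as an engineer would, in place of code of your own. Each camera call takes 0.05 s, during which the arm holds its last target. There are 200 camera calls.

## Task

One of the four white stock-box lids is not fully down and rocks when pressed near an edge. Press the lids near an edge with the fingertips until you have made that one rock, then press it in the middle until it is fully home, so that all four lids lie level and flush on their boxes. Do not lift or pull off any lid by its knob or otherwise, and leave the other things on the table where they are.

Things in the scene. Friction and masses are not known exactly. Their poses are not given: they have to be found in the camera images.
- lid_1: Lid, rightmost from the robot (lowest y). Lids 1 to 4 are alike: loose, white, about 90 g; flat 98 x 98 mm plate 3 mm thick, skirt hanging 14 mm down outside the box walls with 2 mm play, round knob in the middle 26 mm across, 16 mm tall. Origin: centre of the plate's underside; z up, x and y along the sides.
- lid_2: Lid, second from the right. Like lid_1. The boxes under the lids are grey, 90 x 90 mm, 60 mm high, fixed to the table. A seated lid lies on the rim: origin at z = 60 mm, plate top 63 mm, knob top 79 mm; it does not give when pressed.
- lid_3: Lid, third from the right. Like lid_1. The unseated lid (any of the four) rests level, 3.5 mm higher, on a stiff catch head 32 mm across hidden in mid-box. A light press (2 to 8 N) on the plate 33 mm out from the centre tips it some 0.12 rad to the finger, far side up 11 mm; the fingertip stops at z = 65 mm (63 on a seated lid). Let go, it drops back level.
- lid_4: Lid, leftmost. Like lid_1. On the unseated lid (any of the four), a straight press on the knob of over 12 N (15 to 20 N is good) drives the hidden catch down for good, 3.5 mm, until the lid lies on the rim and no longer rocks.
- tape_roll: Bystander: cardboard-brown tape roll lying flat, 80 mm across, 45 mm high; origin under its centre.
- glue_stick: Bystander: white and black glue stick standing upright between two boxes, 25 mm across, 86 mm tall; origin under its centre.
- marker: Bystander: grey marker with black cap lying between two boxes, about 135 x 16 x 16 mm, its x axis along its length; origin at the underside, 20 mm on the barrel side of its middle.
- stapler: Bystander: black and steel stapler, 120 x 32 x 50 mm, its x axis along its length; origin under its middle.
- mug: Bystander: white mug, 80 mm across, 90 mm tall; origin under its centre, handle towards its +y.
- tape_measure: Bystander: orange tape measure standing on edge between two boxes, 62 x 36 x 58 mm; origin under its centre.
There are look-alikes about, which are no part of the job. Leave any black or green look-alike of the lid_2 alone.

How it is judged:
By the outcome, as a careful person would: the job done as asked, in the order asked, and still so for the second after the job is handed in, with the robot touching nothing.
It also fails if it takes over 58 s, if anything falls off the work surface, if the arm or the gripper's body presses on something with over 40 N, if the wrist force passes 120 N, or if a joint passes its speed limit or range.

## Working session

There is one attempt and no reset: what is moved stays moved. The work goes in short steps, Python scripts to look and compute and a tool call to move; the robot and the scene stay as the last step left them, time stands still between calls to the robot, and variables do not carry over. Pictures are saved under pics/ and viewed, at most 10 in all, crops included, and the job is handed in when it is done.

Besides the shell and the picture viewer there is one more tool, called after "Call:" in YAML: its name, and indented under it one key for each argument. carry_out: Moves the arm, as the interface text tells. Its arguments: {"type":"object","properties":{"rows":{"type":"array"},"jaw":{"type":"number"},"force":{"type":"number"}},"required":["rows"]}

```bash
mkdir -p pics; cat > h.py <<'E'
import numpy as np, cv2
from plant import robot
def pt(cam,px,z):
    m=robot.camera_model(cam);R=np.array(m["R"]);t=np.array(m["t"])
    d=R.T@np.array([(px[0]-m["cx"])/m["fx"],(px[1]-m["cy"])/m["fy"],1]);c=-R.T@t
    return c+d*(z-c[2])/d[2]
def save(cam,n):
    im=robot.read_camera(cam);cv2.imwrite(f"pics/{n}.png",im[:,:,::-1]);return im
E
python3 - <<'E'
from h import *
a=save("top","t0")
for n in ["lid_1","glue_stick","marker","tape_measure","mug","stapler","tape_roll"]:
    for o in robot.outline_of("top",n):
        c=np.argwhere(o["pixels"]).mean(0)[::-1]
        r=cv2.minAreaRect(np.argwhere(o["pixels"])[:,::-1].astype(np.float32))
        print(n,round(o["conf"],2),np.round(o["pixel"]),c.round(1),pt("top",c,.063).round(3),np.round(r[1]),round(r[2]),np.asarray(o["pixels"]).sum())
b=save("side","s0")
s=robot.read_state();print(s["t"],s["tool_pos"],s["orientation"],s["force"],robot.grip_depth)
E
```

```text
lid_1 0.92 [446. 219.] [443.  218.4] [ 0.52  -0.33   0.063] [37. 36.] 6 1309
lid_1 0.92 [209. 236.] [207.4 231.6] [0.465 0.325 0.063] [37. 37.] 90 1326
lid_1 0.7 [354. 270.] [355.5 268.8] [ 0.375 -0.088  0.063] [35. 35.] 18 1229
lid_1 0.67 [441. 290.] [442.1 287.2] [ 0.332 -0.322  0.063] [39. 34.] 22 1255
lid_1 0.64 [287. 208.] [289.  207.7] [0.539 0.101 0.063] [36. 35.] 18 1247
lid_1 0.59 [294. 280.] [296.2 279.6] [0.341 0.073 0.063] [35. 35.] 51 1182
lid_1 0.58 [356. 200.] [357.1 200.7] [ 0.564 -0.09   0.063] [36. 36.] 79 1227
glue_stick 0.5 [253. 208.] [251.3 208.1] [0.535 0.207 0.063] [15.  8.] 45 121
marker 0.74 [322. 206.] [325.4 207.7] [ 0.541 -0.002  0.063] [ 5. 42.] 4 204
tape_measure 0.61 [398. 208.] [397.  210.3] [ 0.54  -0.202  0.063] [26. 16.] 90 377
tape_measure 0.41 [359. 201.] [357.1 200.8] [ 0.564 -0.09   0.063] [35. 35.] 79 1223
mug 0.91 [324. 141.] [323.7 138.9] [0.745 0.009 0.063] [34. 38.] 55 956
mug 0.51 [395. 210.] [397.1 210. ] [ 0.541 -0.203  0.063] [27. 16.] 90 385
stapler 0.91 [245. 150.] [242.9 152.8] [0.696 0.241 0.063] [14. 39.] 58 525
tape_roll 0.55 [394. 150.] [393.8 156.9] [ 0.696 -0.195  0.063] [26. 28.] 45 422
0.45 [ 0.2641072  -0.5386901   0.18692846] [-3.06020148e+00 -7.09737998e-01  3.11068872e-05] [0.43455697 0.28137376 0.12093033] 0.0188
```

```bash
python3 -c "
import cv2
a=cv2.imread('pics/t0.png')[110:320,170:490];cv2.imwrite('pics/t0c.png',cv2.resize(a,(800,525),interpolation=3))"
```

```text
(no output)
```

View pics/t0c.png

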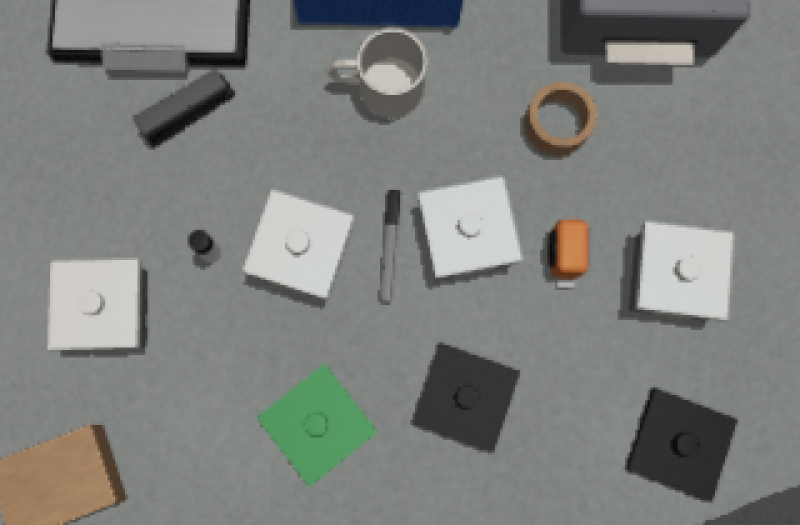

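View pics/s0.png

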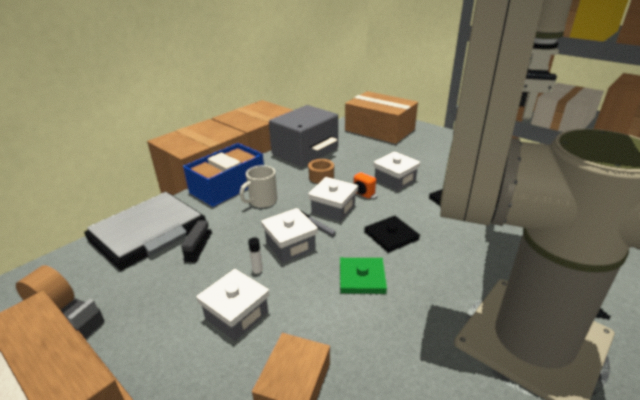

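The top view shows four white lids, with knobs at about (445,217), (358,200), (289,207) and (207,231) px. The black and green look-alikes are in the nearer row, and the side view shows all four lids too. I'll compute the lid poses and the moves to the press points.

```bash
cat >> h.py <<'E'
from scipy.spatial.transform import Rotation as Ro
C={1:[(645,222),(733,232),(728,319),(638,312)],2:[(418,190),(503,178),(521,258),(436,277)],3:[(272,191),(353,215),(326,298),(244,270)],4:[(49,260),(141,258),(141,349),(48,349)]}
K={1:(688,267),2:(470,224),3:(297,242),4:(92,302)}
f=lambda p:(p[0]/2.5+170,p[1]/2.5+110)
def lid(i):
    P=np.array([pt("top",f(p),.063) for p in C[i]])[:,:2]
    k=pt("top",f(K[i]),.079)[:2]
    e=np.array([P[0]-P[3],P[1]-P[2],]).sum(0);e2=np.array([P[0]-P[1],P[3]-P[2]]).sum(0)
    a=[np.degrees(np.arctan2(e[1],e[0])),np.degrees(np.arctan2(-e2[0],e2[1]))]
    return P.mean(0),k,a
def to(xyz,yaw):
    "tool-frame shift mm and z turn deg from the present pose"
    s=robot.read_state();R=Ro.from_rotvec(s["orientation"]);x=R.as_matrix()[:,0]
    y0=np.degrees(np.arctan2(x[1],x[0]))
    T=Ro.from_matrix(np.array([[np.cos(yaw),np.sin(yaw),0],[np.sin(yaw),-np.cos(yaw),0],[0,0,-1]]))
    return (R.inv().apply(np.array(xyz)-s["tool_pos"])*1e3).round(1),np.degrees((R.inv()*T).as_rotvec()).round(1),y0
E
python3 - <<'E'
from h import *
for i in C:
    p,k,a=lid(i);print(i,p.round(4),k.round(4),np.round(a,1))
    y=np.radians(np.mean(a));c=(p+k)/2
    print(to([*(c-.033*np.array([np.cos(y),np.sin(y)])),.1],y))
E
```

```text
1 [ 0.5205 -0.3341] [ 0.5222 -0.3316] [-5.6 -4. ]
(array([293.3, -88.5,  86.9]), array([-0. ,  0. , 30.9]), np.float64(26.11497390820299))
2 [ 0.5656 -0.0923] [ 0.564  -0.0915] [12.6 12. ]
(array([ 434.6, -276.7,   87. ]), array([-0. ,  0. , 13.8]), np.float64(26.11497390820299))
3 [0.54   0.0993] [0.5384 0.0999] [-16.1 -16.3]
(array([ 503.5, -474.2,   87. ]), array([-0. ,  0. , 42.3]), np.float64(26.11497390820299))
4 [0.4654 0.3235] [0.4653 0.3219] [4.4 2.2]
(array([ 529.4, -697.7,   87.1]), array([-0. ,  0. , 22.8]), np.float64(26.11497390820299))
```

Call:
carry_out:
  rows:
    - [0.05,-0.015,0.01,0,0,5]
    - [0.1,-0.03,0.02,0,0,10]
    - [0.15,-0.045,0.04,0,0,16]
    - [0.2,-0.06,0.055,0,0,22]
    - [0.25,-0.075,0.07,0,0,27]
    - [0.293,-0.088,0.087,0,0,31]
    - [0.293,-0.088,0.087,0,0,31]
    - [0.293,-0.088,0.087,0,0,31]
    - [0.293,-0.088,0.087,0,0,31]
  jaw: 255
  force: 20

```text
t: 1.58
tool_pos: [0.4881, -0.3321, 0.1008]
orientation: [3.138, -0.135, 0.001]
force: [-0.8, -0.1, 0.4]
opening: 0.0079
gripper_force: 0.0
```

Call:
carry_out:
  rows:
    - [0,0,0.02,0,0,0]
    - [0,0,0.03,0,0,0]
    - [0,0,0.032,0,0,0]
    - [0,0,0.034,0,0,0]
    - [0,0,0.035,0,0,0]
    - [0,0,0.036,0,0,0]
    - [0,0,0.036,0,0,0]

```text
t: 2.45
tool_pos: [0.4886, -0.3308, 0.0642]
orientation: [3.139, -0.134, 0.0]
force: [0.1, 0.5, 0.4]
opening: 0.0008
gripper_force: 0.0
```

```bash
python3 - <<'E'
from h import *
im=save("side","s1");cv2.imwrite("pics/s1c.png",cv2.resize(im[130:240,330:460],None,fx=5,fy=5,interpolation=3)[:,:,::-1])
s=robot.read_state();print(s["tool_pos"],s["force"],s["opening"],s["wrist_torque"])
E
```

```text
[ 0.48862223 -0.33079632  0.0642362 ] [ 0.24817528 -0.09240263  0.11327722] 0.0006569588086774463 [ 0.00909574  0.00174427 -0.0144419 ]
```

Call:
carry_out:
  rows:
    - [0,0,0.001,0,0,0]
    - [0,0,0.0015,0,0,0]
    - [0,0,0.002,0,0,0]
    - [0,0,0.002,0,0,0]

```text
t: 3.0
tool_pos: [0.4885, -0.3307, 0.062]
orientation: [-3.139, 0.134, 0.0]
force: [-0.1, 0.8, 0.7]
opening: 0.0006
gripper_force: 0.0
```

```bash
python3 - <<'E'
from h import *
p,k,a=lid(2);y=np.radians(np.mean(a));c=(p+k)/2
print(to([*(c-.033*np.array([np.cos(y),np.sin(y)])),.1],y))
E
```

```text
(array([  24.2, -234.7,  -38. ]), array([ -0. ,   0. , -17.2]), np.float64(-4.886251808334667))
```

Call:
carry_out:
  rows:
    - [0,0,0.0005,0,0,0]
    - [0,0,0.001,0,0,0]
    - [0,0,0.001,0,0,0]

```text
t: 3.38
tool_pos: [0.4885, -0.3307, 0.061]
orientation: [-3.139, 0.134, 0.0]
force: [1.1, 0.1, -0.0]
opening: 0.0005
gripper_force: 0.0
```

```bash
python3 - <<'E'
from h import *
im=save("side","s2");cv2.imwrite("pics/s2c.png",cv2.resize(np.hstack([cv2.imread("pics/s0.png")[130:240,340:460],im[130:240,340:460,::-1]]),None,fx=3,fy=3,interpolation=3))
s=robot.read_state();print(s["tool_pos"],s["force"],s["opening"],s["wrist_torque"])
E
```

```text
[ 0.48843326 -0.33070912  0.06096802] [-0.21783476  0.09762515 -1.00841636] 0.0007483141612543384 [ 0.03970437  0.05767103 -0.00417282]
```

View pics/s2c.png

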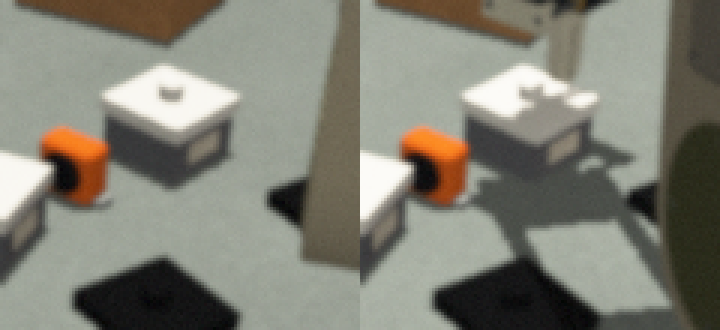

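Crop: lid_1 lies level, and the finger looks to end near the plate's far-right edge. I'll check the position with the side camera.

```bash
python3 - <<'E'
from h import *
def pr(cam,X):
    m=robot.camera_model(cam);c=np.array(m["R"])@X+m["t"];return np.array([m["fx"]*c[0]/c[2]+m["cx"],m["fy"]*c[1]/c[2]+m["cy"]]).round(1)
p=robot.read_state()["tool_pos"]
print("tcp side",pr("side",p),"top",pr("top",p))
print("side knob",pt("side",(340+172/3,130+87/3),.079).round(4))
for q in [(102,97),(165,65),(241,101),(178,133)]: print(pt("side",(340+q[0]/3,130+q[1]/3),.063).round(4))
im=save("top","t1");cv2.imwrite("pics/t1c.png",cv2.resize(im[190:250,400:500],None,fx=7,fy=7,interpolation=3)[:,:,::-1])
E
```

```text
tcp side [406.  166.2] top [443.3 229.8]
side knob [ 0.5148 -0.3229  0.079 ]
[ 0.5722 -0.2876  0.063 ]
[ 0.5637 -0.3873  0.063 ]
[ 0.4626 -0.3676  0.063 ]
[ 0.4749 -0.2739  0.063 ]
```

View pics/t1c.png

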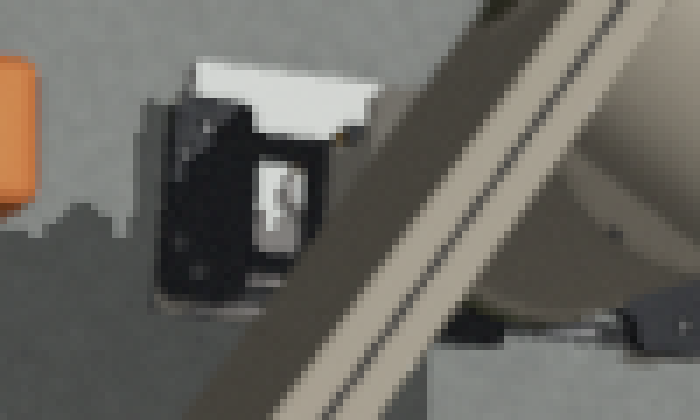

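```bash
python3 - <<'E'
from h import *
im=robot.read_camera("side");cv2.imwrite("pics/s3c.png",cv2.resize(im[120:195,365:445],None,fx=8,fy=8,interpolation=3)[:,:,::-1])
print(robot.read_state()["force"])
E
```

```text
[-0.76425964  0.0578591  -0.70283548]
```

View pics/s3c.png

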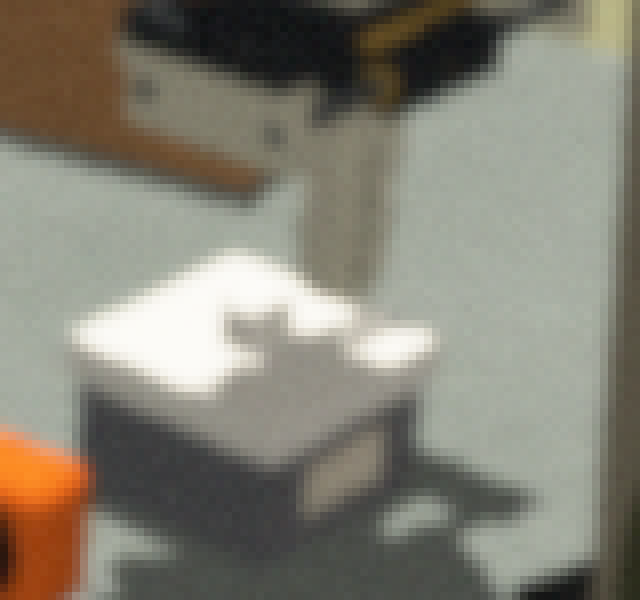

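Call:
carry_out:
  rows:
    - [0,0,0.0005,0,0,0]
    - [0,0,0.001,0,0,0]
    - [0,0,0.001,0,0,0]

```text
t: 3.9
tool_pos: [0.4884, -0.3307, 0.06]
orientation: [-3.139, 0.134, 0.0]
force: [0.5, 0.7, -0.1]
opening: 0.0002
gripper_force: 0.0
```

```bash
python3 - <<'E'
from h import *
F=[]
for k in range(3):
    im=robot.read_camera("side");s=robot.read_state();F.append(s["force"])
print(np.mean(F,0),s["tool_pos"])
c=cv2.cvtColor(im,cv2.COLOR_RGB2HSV)
for r in range(148,176,2): print(r,[tuple(int(v) for v in im[r,q]) for q in range(400,414,3)])
E
```

```text
[-0.08966549  0.18243308  0.28326098] [ 0.48852186 -0.33076991  0.06008504]
148 [(158, 164, 155), (128, 125, 111), (126, 123, 105), (127, 123, 106), (131, 128, 112)]
150 [(163, 168, 156), (129, 129, 112), (130, 126, 109), (123, 118, 103), (133, 133, 118)]
152 [(177, 182, 169), (130, 128, 113), (132, 129, 111), (125, 121, 103), (140, 139, 124)]
154 [(238, 237, 229), (156, 150, 136), (131, 127, 110), (119, 116, 100), (150, 152, 136)]
156 [(249, 248, 242), (231, 228, 214), (156, 150, 135), (134, 130, 115), (161, 167, 153)]
158 [(216, 211, 199), (250, 249, 244), (239, 236, 229), (191, 187, 175), (174, 176, 163)]
160 [(188, 183, 171), (247, 246, 239), (236, 233, 224), (207, 202, 191), (198, 194, 184)]
162 [(163, 158, 147), (182, 178, 165), (169, 164, 152), (208, 201, 189), (243, 241, 234)]
164 [(151, 147, 136), (148, 143, 133), (149, 147, 135), (208, 203, 190), (245, 243, 236)]
166 [(147, 143, 134), (148, 145, 134), (146, 142, 133), (150, 147, 137), (179, 174, 164)]
168 [(145, 142, 133), (146, 144, 133), (146, 143, 131), (149, 146, 138), (150, 147, 136)]
170 [(147, 142, 133), (149, 144, 134), (149, 146, 136), (150, 146, 137), (133, 128, 121)]
172 [(147, 142, 133), (149, 145, 134), (148, 143, 134), (124, 120, 113), (93, 90, 87)]
174 [(151, 147, 136), (147, 143, 133), (121, 116, 109), (104, 102, 92), (111, 106, 94)]
```

```bash
cat >> h.py <<'E'
def pr(cam,X):
    m=robot.camera_model(cam);c=np.array(m["R"])@X+m["t"];return np.array([m["fx"]*c[0]/c[2]+m["cx"],m["fy"]*c[1]/c[2]+m["cy"]])
E
python3 - <<'E'
from h import *
s=robot.read_state();R=Ro.from_rotvec(s["orientation"]).as_matrix();p=s["tool_pos"];out=[]
L=lid(1)[0]; Rl=Ro.from_euler("z",-4.8,degrees=True).as_matrix()
for cam,(r0,c0) in dict(top=(180,370),side=(100,340)).items():
    im=robot.read_camera(cam)[r0:r0+120,c0:c0+100,::-1]
    im=cv2.resize(im,None,fx=4,fy=4,interpolation=3)
    q=lambda X:tuple(int(v) for v in (pr(cam,X)-[c0,r0])*4)
    cv2.circle(im,q(p),3,(0,0,255),-1)
    cv2.line(im,q(p),q(p-R[:,2]*.084),(0,0,255),1)
    B=[q(p+R@np.array([a*.0375,b*.094,-.084])) for a,b in[(1,1),(1,-1),(-1,-1),(-1,1)]]
    cv2.polylines(im,[np.array(B)],True,(255,0,255),1)
    P=[q(np.array([*L,.063])+Rl@np.array([a*.049,b*.049,0])) for a,b in[(1,1),(1,-1),(-1,-1),(-1,1)]]
    cv2.polylines(im,[np.array(P)],True,(0,160,0),1)
    out.append(im)
cv2.imwrite("pics/ov.png",np.hstack(out))
print(s["q"],s["orientation"])
E
```

```text
[-6.82101371e-01  1.97360310e-01  1.65102204e+00  4.23359422e-05
  1.29313236e+00  9.73984727e-01] [ 3.13872185e+00 -1.33949875e-01  1.36410154e-04]
```

View pics/ov.png

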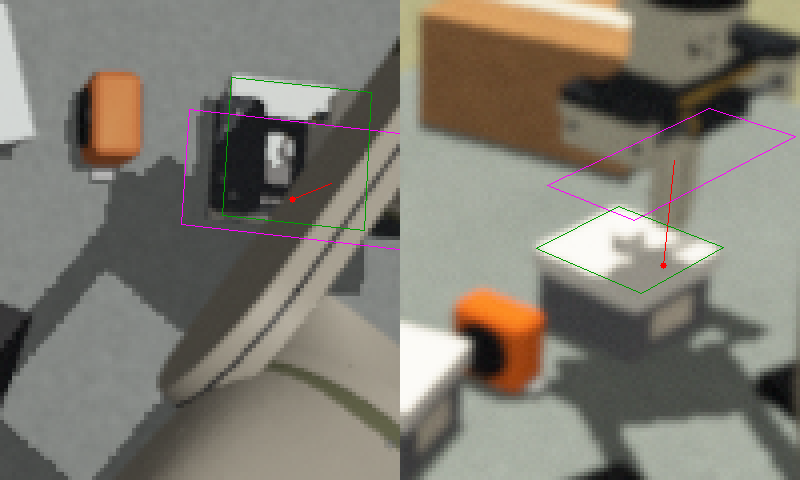

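The overlay shows the finger tip about 10 px above its predicted place in the side view. I'll raise it 20 mm to see whether the tip was hidden behind the lid or hovering.

Call:
carry_out:
  rows:
    - [0,0,-0.01,0,0,0]
    - [0,0,-0.02,0,0,0]
    - [0,0,-0.02,0,0,0]

```text
t: 4.53
tool_pos: [0.4895, -0.3316, 0.0819]
orientation: [3.137, -0.134, 0.004]
force: [-0.0, 0.2, 0.9]
opening: 0.0003
gripper_force: 0.0
```

```bash
python3 - <<'E'
from h import *
im=save("side","s4");s=robot.read_state();print(s["tool_pos"],pr("side",s["tool_pos"]).round(1))
g=im.astype(int)
for r in range(142,172,1): print(r,[int(g[r,q].mean()) for q in range(398,420,2)])
for z in (.06,.08,.1): print(z,pt("side",(407,156.5),z).round(3))
E
```

```text
[ 0.48911186 -0.33122906  0.08114592] [406.5 159.9]
142 [84, 113, 136, 122, 121, 123, 113, 120, 146, 162, 161]
143 [109, 140, 144, 123, 120, 127, 113, 121, 148, 163, 163]
144 [134, 156, 151, 123, 120, 124, 110, 123, 150, 163, 162]
145 [152, 162, 153, 125, 119, 127, 114, 124, 149, 163, 165]
146 [159, 162, 150, 125, 118, 124, 117, 125, 150, 162, 164]
147 [162, 162, 148, 121, 118, 123, 112, 132, 157, 161, 161]
148 [164, 163, 148, 118, 115, 120, 116, 143, 161, 164, 163]
149 [164, 163, 154, 132, 121, 117, 123, 149, 164, 163, 165]
150 [165, 163, 162, 150, 137, 128, 131, 155, 163, 168, 167]
151 [175, 168, 166, 163, 154, 144, 148, 160, 164, 162, 167]
152 [204, 180, 166, 164, 163, 160, 161, 165, 168, 167, 165]
153 [232, 207, 185, 170, 167, 167, 166, 165, 166, 166, 167]
154 [245, 235, 218, 189, 174, 168, 167, 166, 165, 167, 166]
155 [249, 247, 241, 222, 194, 179, 170, 166, 168, 168, 169]
156 [249, 248, 247, 242, 230, 203, 176, 167, 164, 167, 169]
157 [247, 242, 247, 247, 244, 233, 194, 168, 167, 169, 170]
158 [238, 224, 245, 250, 248, 242, 207, 160, 165, 168, 167]
159 [210, 198, 245, 249, 247, 237, 201, 156, 165, 167, 167]
160 [172, 179, 240, 248, 239, 218, 193, 166, 187, 187, 173]
161 [159, 172, 221, 240, 216, 194, 193, 206, 231, 226, 190]
162 [151, 156, 182, 211, 176, 180, 200, 236, 245, 243, 208]
163 [153, 146, 149, 168, 150, 162, 221, 245, 247, 239, 201]
164 [157, 141, 142, 144, 141, 156, 224, 243, 239, 218, 173]
165 [158, 140, 142, 140, 144, 146, 195, 224, 215, 175, 153]
166 [148, 139, 140, 140, 139, 140, 159, 176, 173, 151, 148]
167 [142, 140, 142, 142, 142, 140, 145, 150, 148, 146, 153]
168 [140, 142, 139, 140, 141, 142, 144, 142, 143, 135, 154]
169 [139, 141, 141, 138, 143, 143, 142, 141, 126, 117, 155]
170 [137, 139, 142, 143, 145, 143, 141, 127, 103, 101, 151]
171 [137, 139, 142, 144, 143, 140, 130, 101, 78, 94, 154]
0.06 [ 0.52  -0.388  0.06 ]
0.08 [ 0.501 -0.353  0.08 ]
0.1 [ 0.481 -0.318  0.1  ]
```

Call:
carry_out:
  rows:
    - [0,0,0.01,0,0,0]
    - [0,0,0.02,0,0,0]
    - [0,0,0.025,0,0,0]
    - [0,0,0.03,0,0,0]
    - [0,0,0.03,0,0,0]

```text
t: 5.2
tool_pos: [0.4882, -0.3305, 0.0494]
orientation: [-3.138, 0.134, 0.001]
force: [0.2, -0.3, 0.0]
opening: 0.0005
gripper_force: 0.0
```

```bash
python3 - <<'E'
from h import *
im=save("side","s5");s=robot.read_state();print(s["tool_pos"],s["force"],pr("side",s["tool_pos"]).round(1))
g=im.astype(int)
for r in range(150,172,1): print(r,[int(g[r,q].mean()) for q in range(398,420,2)])
E
```

```text
[ 0.48839411 -0.33067845  0.04984931] [-0.18718919  0.86229723  0.39551845] [405.6 169.5]
150 [167, 161, 136, 122, 122, 121, 114, 125, 155, 166, 166]
151 [174, 164, 134, 119, 123, 121, 117, 133, 157, 166, 164]
152 [202, 175, 138, 117, 125, 123, 119, 130, 159, 164, 166]
153 [233, 201, 146, 121, 124, 123, 115, 133, 160, 167, 166]
154 [245, 232, 164, 121, 125, 121, 113, 134, 164, 167, 169]
155 [249, 241, 175, 120, 119, 120, 113, 136, 164, 165, 168]
156 [249, 239, 169, 119, 123, 122, 115, 136, 164, 168, 167]
157 [244, 221, 159, 121, 123, 122, 115, 143, 166, 169, 170]
158 [228, 188, 169, 126, 120, 119, 119, 161, 167, 168, 167]
159 [191, 175, 203, 155, 126, 118, 137, 179, 180, 185, 172]
160 [163, 174, 221, 191, 134, 119, 144, 201, 213, 220, 186]
161 [156, 163, 206, 190, 140, 133, 171, 229, 240, 240, 211]
162 [153, 151, 167, 162, 143, 147, 206, 243, 247, 246, 223]
163 [146, 143, 145, 144, 142, 153, 225, 245, 248, 240, 207]
164 [144, 142, 142, 141, 141, 153, 208, 236, 239, 217, 173]
165 [139, 140, 139, 141, 140, 145, 168, 201, 210, 174, 152]
166 [140, 140, 140, 140, 141, 140, 145, 160, 167, 152, 150]
167 [138, 140, 139, 142, 141, 141, 143, 148, 149, 142, 153]
168 [141, 141, 139, 139, 141, 144, 145, 144, 140, 135, 156]
169 [141, 140, 139, 141, 142, 142, 143, 139, 127, 117, 154]
170 [141, 141, 140, 144, 146, 144, 140, 126, 103, 98, 153]
171 [141, 141, 144, 145, 145, 141, 128, 104, 79, 92, 154]
```

The finger now shows in front of the plate, so it is hovering. The true tip is about 30 mm higher than reported, and I'll feel for contact slowly.

Call:
carry_out:
  rows:
    - [0,0,0.005,0,0,0]
    - [0,0,0.009,0,0,0]
    - [0,0,0.01,0,0,0]
    - [0,0,0.011,0,0,0]
    - [0,0,0.011,0,0,0]

```text
t: 5.88
tool_pos: [0.4885, -0.3308, 0.039]
orientation: [-3.139, 0.134, 0.0]
force: [0.4, 0.8, -0.3]
opening: 0.0006
gripper_force: 0.0
```

Call:
carry_out:
  rows:
    - [0,0,0.001,0,0,0]
    - [0,0,0.0015,0,0,0]
    - [0,0,0.002,0,0,0]
    - [0,0,0.002,0,0,0]

```text
t: 6.38
tool_pos: [0.4884, -0.3307, 0.037]
orientation: [-3.139, 0.134, 0.0]
force: [0.9, -0.1, 0.6]
opening: 0.0005
gripper_force: 0.0
```

```bash
python3 - <<'E'
from h import *
im=save("side","s6");s=robot.read_state();print(s["tool_pos"],s["force"])
g=im.astype(int)
for r in range(156,172,1): print(r,[int(g[r,q].mean()) for q in range(398,420,2)])
E
```

```text
[ 0.48846616 -0.3307516   0.03700987] [-0.29393676  0.54433767 -1.40964621]
156 [247, 236, 158, 119, 123, 121, 116, 141, 165, 167, 170]
157 [240, 210, 142, 121, 120, 120, 118, 145, 166, 168, 168]
158 [215, 168, 131, 118, 121, 115, 119, 145, 166, 170, 168]
159 [180, 145, 126, 119, 122, 116, 123, 151, 188, 190, 174]
160 [160, 140, 119, 119, 121, 117, 129, 176, 227, 226, 194]
161 [154, 139, 119, 118, 121, 114, 143, 220, 244, 243, 225]
162 [149, 139, 120, 116, 121, 116, 173, 240, 248, 246, 231]
163 [146, 139, 124, 120, 122, 118, 188, 243, 248, 240, 212]
164 [143, 141, 135, 127, 120, 124, 177, 234, 239, 218, 174]
165 [142, 142, 139, 134, 126, 133, 153, 201, 213, 176, 152]
166 [142, 140, 141, 140, 136, 137, 143, 160, 168, 149, 150]
167 [142, 141, 143, 143, 140, 140, 145, 147, 149, 146, 154]
168 [140, 139, 138, 139, 139, 141, 144, 146, 144, 132, 155]
169 [141, 139, 140, 142, 144, 147, 143, 140, 127, 118, 154]
170 [141, 141, 141, 142, 145, 144, 140, 128, 104, 99, 153]
171 [142, 141, 143, 144, 145, 141, 128, 106, 81, 94, 154]
```

Call:
carry_out:
  rows:
    - [0,0,0.0005,0,0,0]
    - [0,0,0.001,0,0,0]
    - [0,0,0.001,0,0,0]

```text
t: 6.8
tool_pos: [0.4885, -0.3307, 0.036]
orientation: [-3.139, 0.134, 0.0]
force: [0.6, -0.4, -0.1]
opening: 0.0004
gripper_force: 0.0
```

Call:
carry_out:
  rows:
    - [0,0,0.0005,0,0,0]
    - [0,0,0.001,0,0,0]
    - [0,0,0.001,0,0,0]

```text
t: 7.18
tool_pos: [0.4884, -0.3307, 0.035]
orientation: [-3.139, 0.134, 0.0]
force: [-0.3, -0.6, 0.8]
opening: 0.0002
gripper_force: 0.0
```

Call:
carry_out:
  rows:
    - [0,0,0.0005,0,0,0]
    - [0,0,0.001,0,0,0]
    - [0,0,0.001,0,0,0]

```text
t: 7.55
tool_pos: [0.4884, -0.3307, 0.0339]
orientation: [-3.139, 0.134, 0.0]
force: [0.4, 0.5, 0.3]
opening: 0.0008
gripper_force: 0.0
```

Call:
carry_out:
  rows:
    - [0,0,0.0005,0,0,0]
    - [0,0,0.001,0,0,0]
    - [0,0,0.001,0,0,0]

```text
t: 7.92
tool_pos: [0.4884, -0.3307, 0.0329]
orientation: [-3.139, 0.134, 0.0]
force: [-0.5, -0.3, 0.5]
opening: 0.0003
gripper_force: 0.0
```

Call:
carry_out:
  rows:
    - [0,0,0.0005,0,0,0]
    - [0,0,0.001,0,0,0]
    - [0,0,0.001,0,0,0]

```text
t: 8.3
tool_pos: [0.4884, -0.3307, 0.032]
orientation: [-3.139, 0.134, 0.0]
force: [0.3, -0.9, 0.4]
opening: 0.0005
gripper_force: 0.0
```

```bash
python3 - <<'E'
from h import *
im=save("side","s7");s=robot.read_state();print(s["tool_pos"],s["force"])
g=im.astype(int)
for r in range(159,172,1): print(r,[int(g[r,q].mean()) for q in range(398,420,2)])
E
```

```text
[ 0.48847216 -0.33074044  0.03200893] [-0.87211549  1.15498055  0.22892733]
159 [182, 141, 121, 119, 121, 114, 120, 149, 188, 189, 172]
160 [159, 140, 118, 120, 122, 117, 127, 174, 228, 227, 196]
161 [154, 137, 122, 120, 121, 114, 131, 212, 243, 243, 224]
162 [151, 136, 118, 121, 123, 114, 145, 233, 248, 247, 231]
163 [149, 137, 120, 118, 127, 118, 153, 236, 247, 240, 212]
164 [143, 137, 120, 118, 125, 119, 149, 218, 236, 218, 175]
165 [140, 139, 129, 120, 124, 121, 138, 177, 206, 173, 153]
166 [138, 139, 138, 130, 122, 130, 137, 149, 163, 151, 147]
167 [141, 142, 141, 138, 134, 135, 139, 143, 147, 143, 152]
168 [140, 141, 142, 137, 142, 138, 145, 144, 141, 134, 154]
169 [140, 138, 139, 141, 143, 147, 143, 141, 126, 119, 153]
170 [141, 138, 140, 142, 144, 146, 143, 126, 103, 99, 151]
171 [137, 142, 144, 144, 145, 140, 126, 100, 77, 94, 151]
```

Call:
carry_out:
  rows:
    - [0,0,0.0005,0,0,0]
    - [0,0,0.001,0,0,0]

```text
t: 8.6
tool_pos: [0.4886, -0.3308, 0.0317]
orientation: [3.139, -0.134, 0.0]
force: [-3.5, 2.2, 9.1]
opening: 0.0005
gripper_force: 4.2
```

Call:
carry_out:
  rows:
    - [0,0,0.0005,0,0,0]
    - [0,0,0.001,0,0,0]

```text
t: 8.85
tool_pos: [0.4886, -0.3308, 0.0316]
orientation: [3.139, -0.134, 0.0]
force: [-7.0, 4.7, 15.9]
opening: 0.0004
gripper_force: 8.0
```

Call:
carry_out:
  rows:
    - [0,0,0.0005,0,0,0]
    - [0,0,0.001,0,0,0]

```text
t: 9.1
tool_pos: [0.4886, -0.3309, 0.0316]
orientation: [3.139, -0.134, 0.0]
force: [-9.6, 7.5, 23.6]
opening: 0.0005
gripper_force: 11.7
```

Contact came firmly at reported z = 0.0317. I'll check whether the lid tipped by comparing side pictures.

```bash
python3 - <<'E'
from h import *
b=save("side","s8");a=cv2.imread("pics/s0.png")[:,:,::-1]
for n,(r0,r1,c) in dict(left=(152,176,378),far=(146,165,388),leftc=(152,176,375)).items():
    print(n,[int(v) for v in a[r0:r1,c].mean(1)]);print(n,[int(v) for v in b[r0:r1,c].mean(1)])
E
```

```text
left [151, 149, 151, 151, 152, 162, 183, 218, 238, 243, 244, 236, 206, 159, 137, 130, 118, 96, 73, 61, 54, 58, 59, 55]
left [160, 161, 162, 163, 168, 172, 195, 228, 244, 248, 248, 242, 218, 173, 146, 136, 125, 104, 78, 67, 62, 61, 65, 62]
far [152, 153, 153, 154, 153, 153, 158, 177, 215, 236, 244, 245, 246, 246, 246, 245, 246, 245, 246]
far [124, 130, 146, 159, 162, 163, 167, 189, 224, 243, 248, 249, 250, 249, 250, 250, 250, 250, 250]
leftc [151, 152, 151, 152, 154, 155, 160, 171, 203, 222, 216, 184, 151, 135, 130, 126, 111, 96, 92, 91, 90, 85, 82, 82]
leftc [160, 160, 163, 163, 164, 165, 165, 180, 213, 232, 228, 199, 161, 147, 140, 134, 120, 104, 102, 96, 98, 94, 91, 88]
```

Call:
carry_out:
  rows:
    - [0,0,-0.004,0,0,0]
    - [0,0,-0.02,0,0,0]
    - [0,0,-0.03,0,0,0]

```text
t: 9.52
tool_pos: [0.489, -0.3311, 0.0604]
orientation: [3.138, -0.134, 0.002]
force: [-0.7, -0.8, -0.2]
opening: 0.0005
gripper_force: 0.0
```

```bash
python3 - <<'E'
from h import *
p,k,a=lid(2);y=np.radians(np.mean(a));c=(p+k)/2
print(robot.read_state()["tool_pos"],to([*(c-.033*np.array([np.cos(y),np.sin(y)])),.075],y))
E
```

```text
[ 0.48895568 -0.33112352  0.06044002] (array([  23.7, -235. ,  -14.7]), array([  0. ,  -0.1, -17.2]), np.float64(-4.885791856259389))
```

Call:
carry_out:
  rows:
    - [0.005,-0.05,-0.005,0,0,-4]
    - [0.01,-0.1,-0.005,0,0,-8]
    - [0.015,-0.15,-0.005,0,0,-12]
    - [0.02,-0.2,-0.005,0,0,-15]
    - [0.024,-0.235,-0.005,0,0,-17]
    - [0.024,-0.235,0.005,0,0,-17]
    - [0.024,-0.235,0.017,0,0,-17]
    - [0.024,-0.235,0.017,0,0,-17]
    - [0.024,-0.235,0.017,0,0,-17]

```text
t: 10.65
tool_pos: [0.5321, -0.0996, 0.0419]
orientation: [-3.124, -0.329, 0.001]
force: [0.5, 0.0, 1.0]
opening: 0.0005
gripper_force: 0.0
```

```bash
python3 - <<'E'
from h import *
im=save("side","s9");s=robot.read_state();print(s["tool_pos"],s["force"])
p,k,a=lid(2);y=np.radians(np.mean(a));c=(p+k)/2
print(to([*(c-.033*np.array([np.cos(y),np.sin(y)])),.045],y),pr("side",s["tool_pos"]+[0,0,.0313]))
cv2.imwrite("pics/s9c.png",cv2.resize(np.hstack([cv2.imread("pics/s0.png")[140:230,290:380],im[140:230,290:380,::-1]]),None,fx=4,fy=4,interpolation=3))
E
```

```text
[ 0.53240206 -0.09954058  0.04216973] [ 0.08903723  0.57095362 -0.35798218]
(array([ 0.3, -0.5, -2.8]), array([ 0. , -0. , -0.3]), np.float64(12.03274815503543)) [344.74183917 188.93056962]
```

View pics/s9c.png

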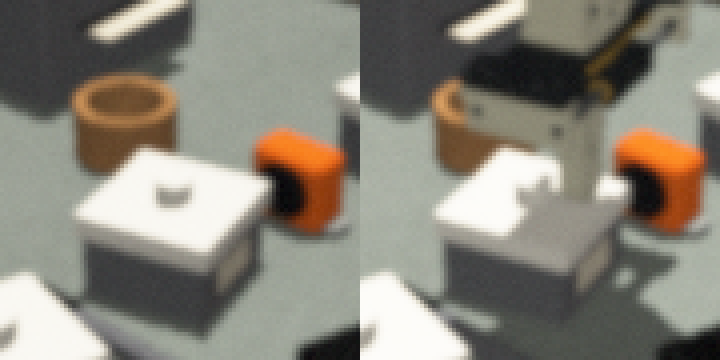

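The finger tip is at (345,189) px, matching the prediction with the +31 mm correction; lid_2 lies level. Pressing lid_2 gently now.

Call:
carry_out:
  rows:
    - [0,0,0.003,0,0,0]
    - [0,0,0.005,0,0,0]
    - [0,0,0.006,0,0,0]
    - [0,0,0.007,0,0,0]
    - [0,0,0.0075,0,0,0]
    - [0,0,0.008,0,0,0]
    - [0,0,0.0085,0,0,0]
    - [0,0,0.0085,0,0,0]

```text
t: 11.7
tool_pos: [0.5324, -0.0986, 0.0335]
orientation: [-3.124, -0.332, 0.0]
force: [0.8, 0.7, -0.6]
opening: 0.0007
gripper_force: 0.0
```

```bash
cat >> h.py <<'E'
def cmp(n,cols):
    b=save("side",n);a=cv2.imread("pics/s0.png")[:,:,::-1];s=robot.read_state()
    print(s["tool_pos"].round(4) if hasattr(s["tool_pos"],"round") else s["tool_pos"],s["force"])
    for c,r0,r1 in cols:
        print(c,[int(v) for v in a[r0:r1,c].mean(1)]);print(c,[int(v) for v in b[r0:r1,c].mean(1)])
E
python3 - <<'E'
from h import *
cmp("s10",[(312,185,210),(318,178,200)])
E
```

```text
[ 0.5324 -0.0986  0.0335] [ 0.32799146  0.9124014  -0.40800626]
312 [149, 154, 163, 183, 214, 233, 242, 244, 242, 230, 193, 157, 142, 139, 124, 103, 80, 72, 67, 69, 68, 67, 73, 72, 75]
312 [162, 168, 178, 200, 226, 243, 248, 250, 248, 239, 209, 170, 159, 150, 136, 115, 88, 76, 75, 75, 78, 78, 81, 80, 81]
318 [68, 75, 72, 81, 105, 150, 203, 233, 243, 245, 246, 245, 246, 246, 246, 246, 244, 241, 221, 179, 150, 141]
318 [81, 78, 81, 89, 115, 164, 218, 242, 248, 250, 251, 251, 251, 251, 251, 251, 250, 247, 232, 194, 163, 156]
```

Call:
carry_out:
  rows:
    - [0,0,0.0005,0,0,0]
    - [0,0,0.001,0,0,0]
    - [0,0,0.0015,0,0,0]
    - [0,0,0.002,0,0,0]
    - [0,0,0.0025,0,0,0]
    - [0,0,0.0025,0,0,0]

```text
t: 12.5
tool_pos: [0.5325, -0.0987, 0.0317]
orientation: [3.124, 0.332, 0.0]
force: [-3.4, 0.5, 6.7]
opening: 0.0001
gripper_force: 3.2
```

```bash
python3 - <<'E'
from h import *
cmp("s11",[(312,185,210)])
E
```

```text
[ 0.5324 -0.0987  0.0317] [-3.7043472   0.74263629  6.45221379]
312 [149, 154, 163, 183, 214, 233, 242, 244, 242, 230, 193, 157, 142, 139, 124, 103, 80, 72, 67, 69, 68, 67, 73, 72, 75]
312 [163, 169, 178, 198, 227, 242, 248, 250, 248, 239, 208, 173, 157, 151, 137, 114, 91, 79, 79, 75, 74, 80, 81, 81, 80]
```

Lid_2 is firm (contact at 0.0317 with 6.5 N, no tilt), so it is seated. On to lid_3.

Call:
carry_out:
  rows:
    - [0,0,-0.004,0,0,0]
    - [0,0,-0.02,0,0,0]
    - [0,0,-0.033,0,0,0]

```text
t: 12.92
tool_pos: [0.5329, -0.0988, 0.0656]
orientation: [3.124, 0.331, 0.002]
force: [0.3, -0.3, -0.0]
opening: 0.0003
gripper_force: 0.0
```

```bash
python3 - <<'E'
from h import *
p,k,a=lid(3);y=np.radians(np.mean(a));c=(p+k)/2
print(robot.read_state()["tool_pos"],to([*(c-.033*np.array([np.cos(y),np.sin(y)])),.042],y))
E
```

```text
[ 0.53291913 -0.0987969   0.06557349] (array([  18.7, -208.3,   23.5]), array([ 0. , -0.1, 28.3]), np.float64(12.114055309879669))
```

Call:
carry_out:
  rows:
    - [0.004,-0.045,0,0,0,6]
    - [0.009,-0.09,0,0,0,12]
    - [0.013,-0.14,0,0,0,18]
    - [0.017,-0.18,0,0,0,24]
    - [0.019,-0.208,0,0,0,28]
    - [0.019,-0.208,0,0,0,28]
    - [0.019,-0.208,0.012,0,0,28]
    - [0.019,-0.208,0.023,0,0,28]
    - [0.019,-0.208,0.026,0,0,28]
    - [0.019,-0.208,0.028,0,0,28]
    - [0.019,-0.208,0.028,0,0,28]

```text
t: 14.3
tool_pos: [0.5074, 0.1085, 0.036]
orientation: [3.111, -0.435, -0.0]
force: [0.1, 0.2, 0.0]
opening: 0.0002
gripper_force: 0.0
```

Call:
carry_out:
  rows:
    - [0,0,0.001,0,0,0]
    - [0,0,0.002,0,0,0]
    - [0,0,0.003,0,0,0]
    - [0,0,0.0035,0,0,0]
    - [0,0,0.0035,0,0,0]

```text
t: 14.92
tool_pos: [0.5076, 0.1088, 0.0335]
orientation: [-3.111, 0.434, -0.001]
force: [-4.9, 0.5, 8.1]
opening: 0.0006
gripper_force: 4.5
```

```bash
python3 - <<'E'
from h import *
cmp("s12",[(266,218,245),(275,210,235)])
E
```

```text
[0.5076 0.1088 0.0335] [-4.45553372 -0.60961158  8.76885918]
266 [198, 232, 242, 245, 246, 245, 244, 239, 228, 200, 166, 137, 124, 107, 93, 83, 73, 68, 70, 74, 81, 81, 84, 86, 91, 86, 75]
266 [122, 150, 205, 238, 247, 247, 243, 233, 211, 177, 149, 125, 105, 94, 86, 78, 74, 77, 76, 81, 84, 87, 90, 92, 93, 86, 73]
275 [152, 151, 150, 154, 169, 205, 233, 243, 245, 246, 246, 246, 246, 246, 246, 246, 246, 247, 246, 245, 246, 246, 247, 246, 245]
275 [64, 97, 157, 220, 243, 248, 250, 250, 250, 250, 250, 250, 250, 250, 250, 250, 250, 250, 250, 250, 249, 247, 243, 227, 184]
```

Lid_3 rocks: it stopped at 0.0335 (2 mm higher) and the far side rose in the picture. I'll let it go, move over the knob, and look.

Call:
carry_out:
  rows:
    - [0,0,-0.004,0,0,0]
    - [0,0,-0.02,0,0,0]
    - [0,0,-0.03,0,0,0]
    - [0,0,-0.03,0,0,0]
    - [0.033,0,-0.03,0,0,0]
    - [0.033,0,-0.03,0,0,0]
    - [0.033,0,-0.03,0,0,0]

```text
t: 15.85
tool_pos: [0.5382, 0.0997, 0.0619]
orientation: [3.111, -0.434, -0.002]
force: [-0.1, -0.3, 0.4]
opening: 0.0003
gripper_force: 0.0
```

```bash
python3 - <<'E'
from h import *
cmp("s13",[(266,218,245)])
im=cv2.imread("pics/s13.png");b=cv2.imread("pics/s12.png")
cv2.imwrite("pics/s13c.png",cv2.resize(np.hstack([b[180:270,250:340],im[180:270,250:340]]),None,fx=4,fy=4,interpolation=3))
E
```

```text
[0.5381 0.0998 0.062 ] [-1.03776992  0.05826897 -0.44189913]
266 [198, 232, 242, 245, 246, 245, 244, 239, 228, 200, 166, 137, 124, 107, 93, 83, 73, 68, 70, 74, 81, 81, 84, 86, 91, 86, 75]
266 [203, 235, 246, 248, 248, 248, 247, 243, 232, 204, 164, 136, 124, 112, 99, 86, 79, 73, 75, 79, 82, 88, 86, 91, 96, 93, 82]
```

View pics/s13c.png

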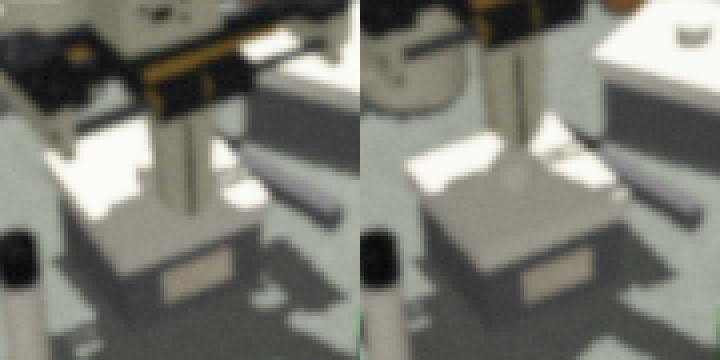

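The left crop shows the lid tipped with its far side up. The right crop shows it level again, with the finger centred over the knob at about (289,221) px. Pressing the knob.

Call:
carry_out:
  rows:
    - [0,0,0.006,0,0,0]
    - [0,0,0.009,0,0,0]
    - [0,0,0.0105,0,0,0]
    - [0,0,0.0115,0,0,0]
    - [0,0,0.012,0,0,0]
    - [0,0,0.0125,0,0,0]
    - [0,0,0.0125,0,0,0]

```text
t: 16.77
tool_pos: [0.5391, 0.0997, 0.0511]
orientation: [-3.111, 0.434, -0.0]
force: [-4.9, -0.2, 7.5]
opening: 0.0005
gripper_force: 4.1
```

Call:
carry_out:
  rows:
    - [0,0,0.0005,0,0,0]
    - [0,0,0.001,0,0,0]
    - [0,0,0.001,0,0,0]

```text
t: 17.15
tool_pos: [0.5392, 0.0998, 0.0502]
orientation: [-3.111, 0.434, -0.0]
force: [-5.6, -0.4, 9.3]
opening: 0.0004
gripper_force: 4.5
```

Call:
carry_out:
  rows:
    - [0,0,0.0005,0,0,0]
    - [0,0,0.001,0,0,0]
    - [0,0,0.0015,0,0,0]
    - [0,0,0.0015,0,0,0]

```text
t: 17.65
tool_pos: [0.5392, 0.0998, 0.0487]
orientation: [-3.111, 0.434, -0.0]
force: [-4.6, -0.4, 9.5]
opening: 0.0003
gripper_force: 4.5
```

Call:
carry_out:
  rows:
    - [0,0,0.0005,0,0,0]
    - [0,0,0.001,0,0,0]
    - [0,0,0.001,0,0,0]

```text
t: 18.02
tool_pos: [0.5393, 0.0997, 0.0477]
orientation: [-3.111, 0.434, -0.001]
force: [-5.0, -0.8, 8.9]
opening: 0.0006
gripper_force: 4.5
```

Call:
carry_out:
  rows:
    - [0,0,0.0005,0,0,0]
    - [0,0,0.001,0,0,0]
    - [0,0,0.001,0,0,0]

```text
t: 18.4
tool_pos: [0.5395, 0.0998, 0.0477]
orientation: [-3.111, 0.434, -0.001]
force: [-7.0, 0.1, 15.9]
opening: 0.0005
gripper_force: 7.9
```

Call:
carry_out:
  rows:
    - [0,0,0.0005,0,0,0]
    - [0,0,0.001,0,0,0]
    - [0,0,0.001,0,0,0]

```text
t: 18.77
tool_pos: [0.5397, 0.0998, 0.0476]
orientation: [-3.111, 0.434, -0.002]
force: [-10.1, -1.7, 23.4]
opening: 0.0008
gripper_force: 11.5
```

Firm at 0.0476 (3.5 mm lower). I'll retract and re-test the edge lightly.

Call:
carry_out:
  rows:
    - [0,0,-0.003,0,0,0]
    - [0,0,-0.016,0,0,0]
    - [0,0,-0.016,0,0,0]
    - [-0.033,0,-0.016,0,0,0]
    - [-0.033,0,-0.016,0,0,0]
    - [-0.033,0,0,0,0,0]
    - [-0.033,0,0.01,0,0,0]
    - [-0.033,0,0.012,0,0,0]
    - [-0.033,0,0.0135,0,0,0]
    - [-0.033,0,0.0145,0,0,0]
    - [-0.033,0,0.0145,0,0,0]

```text
t: 20.15
tool_pos: [0.5077, 0.1086, 0.0316]
orientation: [3.111, -0.434, -0.001]
force: [-10.4, -0.4, 20.5]
opening: 0.0006
gripper_force: 10.7
```

```bash
python3 - <<'E'
from h import *
cmp("s14",[(266,218,245),(275,210,235)])
E
```

```text
[0.5077 0.1086 0.0316] [-11.08159671  -0.89469525  21.32147999]
266 [198, 232, 242, 245, 246, 245, 244, 239, 228, 200, 166, 137, 124, 107, 93, 83, 73, 68, 70, 74, 81, 81, 84, 86, 91, 86, 75]
266 [117, 123, 159, 215, 241, 248, 249, 248, 246, 239, 219, 182, 152, 134, 120, 104, 94, 80, 82, 80, 83, 83, 91, 90, 88, 79, 70]
275 [152, 151, 150, 154, 169, 205, 233, 243, 245, 246, 246, 246, 246, 246, 246, 246, 246, 247, 246, 245, 246, 246, 247, 246, 245]
275 [65, 66, 98, 133, 157, 185, 223, 242, 248, 250, 249, 249, 249, 249, 250, 250, 249, 249, 250, 250, 250, 250, 249, 245, 232]
```

No rocking: it is firm at 0.0316, like the seated lids. Backing off for a last look.

Call:
carry_out:
  rows:
    - [0,0,-0.003,0,0,0]
    - [0,0,-0.04,0,0,0]
    - [-0.03,0,-0.09,0,0,0]
    - [-0.06,0,-0.14,0,0,0]
    - [-0.06,0,-0.15,0,0,0]
    - [-0.06,0,-0.15,0,0,0]
    - [-0.06,0,-0.15,0,0,0]

```text
t: 21.08
tool_pos: [0.449, 0.1247, 0.1778]
orientation: [3.11, -0.435, -0.005]
force: [-0.7, 0.9, -0.4]
opening: 0.0005
gripper_force: 0.0
```

```bash
python3 - <<'E'
from h import *
save("side","s15")
E
```

```text
(no output)
```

View pics/s15.png

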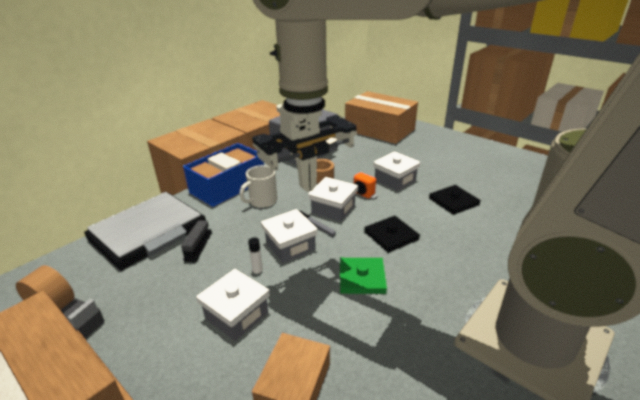

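The picture shows all four lids level at about (397,160), (333,192), (289,225) and (233,293) px. The bystanders are where they were, and the gripper is clear above.

```bash
python3 -c "
from plant import robot
print(robot.close_job())"
```

```text
the job is handed in; nothing more can be done
None
```

I found lid_3 rocking when pressed near its edge, pressed its knob home with about 23 N, and handed the job in; lid_3 no longer rocks and lids 1 and 2 tested firm, but lid_4 I only saw lying level and did not press.

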